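# Gather the collar nuts in a lidded instrument dish and open it on the mat

### The arm

A 6-joint arm with a two-finger parallel gripper is mounted at the origin on the work surface. World frame = base frame: x ahead of the robot, y to its left, z up, the work surface at z = 0. Lengths are in m, angles in rad, forces in N, time in s.
With the tool pointing down it reaches from about 0.25 to 0.725 m from the base axis. Payload 9.7 kg.
Tool frame: the origin (TCP) lies at the very end of the fingers, on their centre line; the grasp point (between the pads) lies 19 mm behind it; z points along the fingers, y is the direction in which the jaws open and shut (so a half turn about z gives the same grasp; the last joint's range is limited). The gripper opens to 85 mm and grips with 20 to 120 N. Pads are 22 mm wide; open, the fingers measure 114 mm over their backs; the gripper's body (76 mm by 85 mm) begins 54 mm behind the grasp point. The pads swing forward as they close: fully open they stand 13 mm farther back than shut.
Start: joints at [1.331, 0.087, 0.176, 1.66, 0, 1.571], TCP at [0.131, 0.534, 0.231] pointing down, gripper open.
Joint ranges: [-3.13, 3.13], [-0.85, 1.81], [-1.15, 1.24], [-2.2, 2.28], [-1.44, 1.52], [-3.14, 3.14]. Speed limits (rad/s): [2.22, 2.22, 2.57, 3.14, 3.14, 3.14].

### API

Orientations are given as a unit quaternion [w, x, y, z].
In Python, from station import sensors, optics, order gives the robot as it stands.
- The arm moves only by the tool send_rows, never from a script. Its argument "series" is a list of rows, each an object of numbers: "dx", "dy", "dz": the shift along the tool's x, y, z in mm; "wx", "wy", "wz": the turn, a rotation vector about the tool's x, y, z in degrees. In form: [{"dx": .., "dy": .., "dz": .., "wx": .., "wy": .., "wz": ..}, ...]. A call has 1 to 8 rows; each row shifts and turns the commanded pose from where the row before left it, along the tool's axes as they then stand; what a row does not reach is not made up. A row lasts 1/10 s, in which the tool goes at most 50 mm and 8.59 degrees, less where a joint would pass 70% of its speed; a pose out of reach is approached as far as the arm can. A call with a gripper value outside its range is refused whole. "claw" is the gripper command: -1 is shut, 1 is fully open, values between are in proportion, set as the call begins (left out, the last holds). The fingers move at their own pace and stop on an object; "squeeze" is the grip in N (left out, the last holds). Time passes only in rows, so rows that do not move let the fingers close. It gives the time, the measured TCP pose, the force and the opening at its end, in the units of the state.
- sensors.sense(): the state, without advancing time (a new reading comes with each control period).
- optics.get_image(name): name is "side" or "top"; returns a dict with "frame" (480x640x3 uint8, blue, green, red), "fx", "fy", "cx", "cy" (pixels), "rvec" (rotation vector, rad) and "tvec" (3), from world to camera coordinates, as OpenCV has them. Camera axes: x right, y down, z forward; pixel columns grow to the right and rows downward; lengths in m; the calibration is good to about 2 mm. A picture is of the moment at which its call begins. There is no depth.
- order.hand_in(): hands the job in, once; it reports no verdict.
The state is a dict: "t": time; "q": joint angles; "qvel": joint speeds; "joint_torque": joint torques, N m; "tcp_pos": TCP position; "eef_rot": TCP orientation; "force": force on the tool from outside, world axes, zero at the start; "wrist_torque": the same for the moment, N m; "gripper_width": finger opening in m.
Only numpy, scipy, OpenCV 4.12 (cv2) and the standard library are available. Lean on these libraries where they do the work, as an engineer would, in place of code of your own. Each camera call takes 0.05 s, during which the arm holds its last target. There are 200 camera calls.

### The job

Pick up the lidded steel dish from the slatted rack and, with the loose lid staying on, tilt it lug end down until all five nuts inside have slid together at the lug end. Set the dish down gently and level in the middle of the mat, lengthwise, with the nuts still gathered at that end, then lift off the lid, so that the nuts can be picked out, and lay it flat, grip upwards, on the middle of the rack. Leave the bottle, the cup and the tweezers alone.

Things in the scene. Friction and masses are not known exactly. Their poses are not given: they have to be found in the camera images.
- dish: open stainless instrument dish, 160 mm long (x), 60 wide (y), 34 high, walls and floor 3, 0.26 kg; starts on the rack, lid on. Origin: centre of underside, z up. A flat lug, 26 wide, sticks out 29 mm from its -x end only, 27 to 30 mm up; it starts turned roughly to the robot (within 0.8 rad). Grip it across the side walls near the middle; the lid sticks out at most 1 mm there
- dish_seat (a point): point in the dish, 30 mm above the centre of its underside (its axes are the dish's): the lid's origin is here when the lid is seated
- lid: loose clear plastic lid, 55 g: plate 158.5 x 58.5 x 3 mm on the dish's rim, with a 4 mm deep rim beneath that drops into the mouth with 1.5 mm play; only this and its weight hold it. Origin: centre of that rim's underside; x lengthwise, z up. In the middle on top a black bar grip 36 mm long (x), 12 wide (y), 7 to 20 mm above the origin (37 to 50 above the dish's underside)
- rack: slatted white-coated draining rack, fixed, 230 mm (its x) by 130 mm (its y), its flat top 16 mm above the counter; the dish starts on it. Origin: under its centre, at counter height. Laid on it, the lid's origin lies 16 mm above the counter
- mat: flat dark grey work mat, fixed, 250 mm (its x, lengthwise) by 150 mm (its y), 4 mm thick. Origin: centre of its underside, at counter height
- nut1: one of five equal stainless hex collar nuts lying loose in the dish, seen through the lid: 16 mm across flats, 10 mm high, with a 10 mm bore, 11 g. Origin: centre of its underside as it stands. They slide on the dish's floor from a tilt of 12 to 17 degrees, briskly at 30 degrees, and lie still when the dish is level
- nut2: one of five equal stainless hex collar nuts lying loose in the dish, seen through the lid: 16 mm across flats, 10 mm high, with a 10 mm bore, 11 g. Origin: centre of its underside as it stands. They slide on the dish's floor from a tilt of 12 to 17 degrees, briskly at 30 degrees, and lie still when the dish is level
- nut3: one of five equal stainless hex collar nuts lying loose in the dish, seen through the lid: 16 mm across flats, 10 mm high, with a 10 mm bore, 11 g. Origin: centre of its underside as it stands. They slide on the dish's floor from a tilt of 12 to 17 degrees, briskly at 30 degrees, and lie still when the dish is level
- nut4: one of five equal stainless hex collar nuts lying loose in the dish, seen through the lid: 16 mm across flats, 10 mm high, with a 10 mm bore, 11 g. Origin: centre of its underside as it stands. They slide on the dish's floor from a tilt of 12 to 17 degrees, briskly at 30 degrees, and lie still when the dish is level
- nut5: one of five equal stainless hex collar nuts lying loose in the dish, seen through the lid: 16 mm across flats, 10 mm high, with a 10 mm bore, 11 g. Origin: centre of its underside as it stands. They slide on the dish's floor from a tilt of 12 to 17 degrees, briskly at 30 degrees, and lie still when the dish is level
- pump_bottle: green pump bottle, 62 mm across, 175 mm high, a bystander; origin: centre of its underside
- cup: steel cup, 72 mm across its rim, 75 mm high, a bystander; origin: centre of its underside
- tweezers: steel tweezers, 145 mm long (their x), lying on the counter beyond the rack and mat, a bystander; origin: about the middle, on the counter
Mind the look-alikes: they are no part of the job. What is meant by the lid is not purple or turquoise, and is the smaller of those in its own colour.

How it is judged:
By the outcome, as a careful person would: the job done as asked, in the order asked, and still so for the second after the job is handed in, with the robot touching nothing.
It also fails if it takes over 58 s, if anything falls off the work surface, if the arm or the gripper's body presses on something with over 40 N, if the wrist force passes 120 N, or if a joint passes its speed limit or range.

## Working session

There is one attempt and no reset: what is moved stays moved. The work goes in short steps, Python scripts to look and compute and a tool call to move; the robot and the scene stay as the last step left them, time stands still between calls to the robot, and variables do not carry over. Pictures are saved under pics/ and viewed, about 8 in all and at most 12, crops included, and the job is handed in when it is done.

Besides the shell and the picture viewer there is one more tool, called in YAML: its name, and indented under it one key for each argument. send_rows: Moves the arm, as the interface text tells. Its arguments: {"type":"object","properties":{"series":{"type":"array"},"claw":{"type":"number"},"squeeze":{"type":"number"}},"required":["series"]}

```bash
ls; mkdir -p pics; cat > h.py <<'E'
import numpy as np, cv2
from station import sensors, optics, order
from scipy.spatial.transform import Rotation as R
def img(n):
    d=optics.get_image(n); d['R']=cv2.Rodrigues(np.array(d['rvec'],float))[0]; d['t']=np.array(d['tvec'],float).ravel(); return d
def ray(d,u,v,z):
    c=-d['R'].T@d['t']; r=d['R'].T@np.array([(u-d['cx'])/d['fx'],(v-d['cy'])/d['fy'],1.]); return c+r*(z-c[2])/r[2]
def proj(d,p):
    q=d['R']@np.array(p,float)+d['t']; return np.array([d['fx']*q[0]/q[2]+d['cx'],d['fy']*q[1]/q[2]+d['cy']])
E
python3 - <<'E'
from h import *
for n in('top','side'):
    d=img(n); cv2.imwrite(f'pics/{n}0.png',d['frame']); print(n,-d['R'].T@d['t'],d['R'][2],d['fx'])
s=sensors.sense(); print(s)
E
```

```text
pics
top [ 0.3444302  -0.00174496  1.0340032 ] [ 1.37559597e-01  1.82911612e-04 -9.90493475e-01] 435.9217878413172
side [-0.0577763  -0.73826562  0.63372766] [ 0.50115096  0.69195459 -0.51966005] 482.73193223753196
{'t': 0.1, 'q': array([ 1.33099163e+00,  8.74432111e-02,  1.75153458e-01,  1.65983730e+00,
       -1.86900199e-05,  1.57084448e+00]), 'qvel': array([ 0.00060943, -0.00279623,  0.00212391, -0.00085223,  0.0005795 ,
        0.00049734]), 'joint_torque': array([ 4.27151826e-05, -5.21562016e+01,  4.65651762e+01,  1.60539011e-02,
        1.28613382e-05,  7.04916125e-07]), 'tcp_pos': array([0.13058033, 0.53402723, 0.23060228]), 'eef_rot': array([-7.02934418e-05,  1.19639129e-01,  9.92817222e-01, -6.61703103e-04]), 'force': array([-1.24719852, -0.24657407,  0.82687822]), 'wrist_torque': array([-0.02092253,  0.01548363,  0.02920502]), 'gripper_width': 0.08554657254614326}
```

View pics/top0.png

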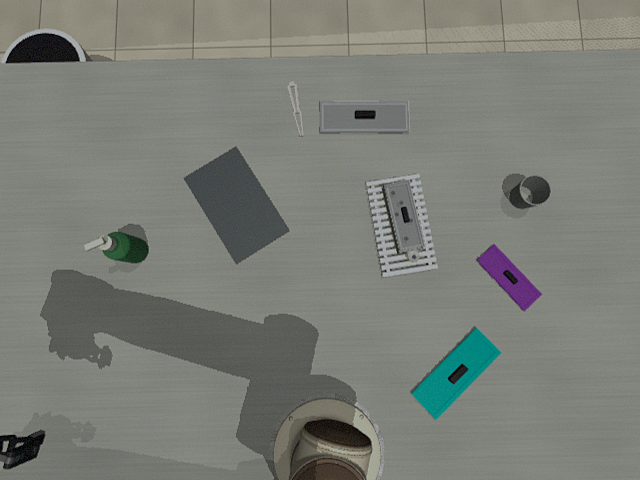

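View pics/side0.png

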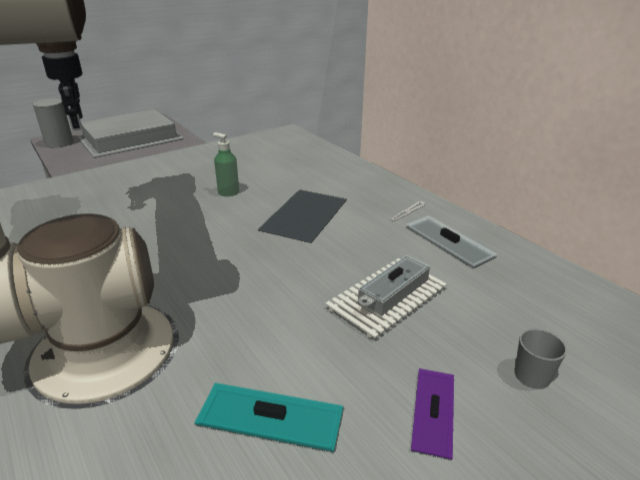

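Candidates for "the lid": clear on the dish, top image (405,215); a larger clear one at (364,116); purple (509,277); turquoise (456,372). The clear one on the dish fits, as it is the smaller of the two clear lids. The lug points down-image to (412,257). Next I measure and confirm in a crop.

```bash
cat > m.py <<'E'
from h import *
def rect(d,mask,z,lo,hi):
    out=[]
    for c in cv2.findContours(mask,cv2.RETR_EXTERNAL,cv2.CHAIN_APPROX_NONE)[0]:
        if lo<cv2.contourArea(c)<hi:
            p=np.array([ray(d,u,v,z)[:2] for u,v in c[:,0]],np.float32)
            (x,y),(a,b),_=r=cv2.minAreaRect(p); q=cv2.boxPoints(r)
            e=[q[1]-q[0],q[2]-q[1]]; e=max(e,key=np.linalg.norm)
            out.append((round(x,4),round(y,4),round(max(a,b),4),round(min(a,b),4),round(float(np.arctan2(e[1],e[0]))%np.pi,3),c[:,0].mean(0).round(0)))
    return out
E
python3 - <<'E'
from m import *
d=img('top'); f=d['frame']; g=cv2.cvtColor(f,cv2.COLOR_BGR2GRAY)
def box(m,u0,v0,u1,v1):
    o=np.zeros_like(m); o[v0:v1,u0:u1]=m[v0:v1,u0:u1]; return o
mk=((g<90)*255).astype(np.uint8)
print('mat',rect(d,box(mk,170,140,300,270),.004,2000,1e5))
w=((g>185)*255).astype(np.uint8); w=cv2.morphologyEx(box(w,355,165,450,285),cv2.MORPH_CLOSE,np.ones((9,9)))
print('rack',rect(d,w,.016,1000,1e5))
b=((g<45)*255).astype(np.uint8)
print('grip',rect(d,box(b,385,190,425,240),.066,20,1000))
print('biggrip',rect(d,box(b,340,100,390,130),.02,20,1000))
cv2.imwrite('pics/c1.png',cv2.resize(f[165:285,350:450],None,fx=5,fy=5,interpolation=cv2.INTER_CUBIC))
ds=img('side')
cv2.imwrite('pics/c1s.png',cv2.resize(ds['frame'][240:345,320:450],None,fx=6,fy=6)[:600,:780])
for n,u,v,z in [('bottle',115,245,.0),('cup',535,190,.075),('tweez',296,110,0)]: print(n,ray(d,u,v,z))
E
```

```text
mat [(0.5737, 0.2053, 0.2494, 0.1499, 0.546, array([236., 205.]))]
rack []
grip [(0.5268, -0.1886, 0.0348, 0.0119, 0.214, array([405., 214.]))]
biggrip [(0.7852, -0.1114, 0.0466, 0.018, 1.547, array([364., 114.]))]
bottle [0.48014419 0.49474199 0.        ]
cup [ 0.57369755 -0.48262004  0.075     ]
tweez [0.80968983 0.05699188 0.        ]
```

View pics/c1.png

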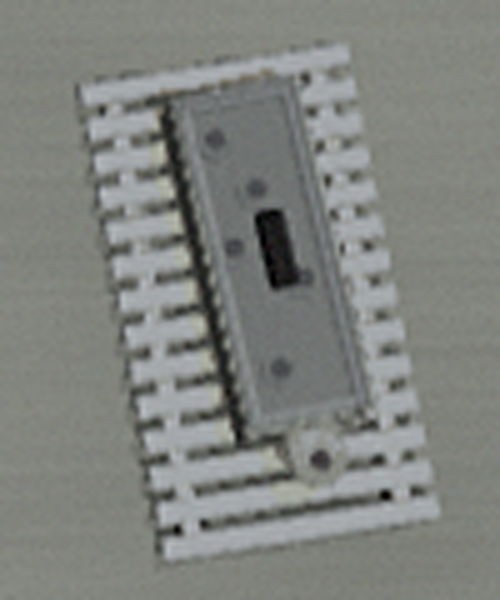

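Confirmed: the lid seated on the dish is the clear, smaller one (grip at about (405,215), five nuts under it, lug at about (414,257)). Rack corners are roughly (366,183), (420,174), (438,268), (383,277). Next: rack pose, side-view check of the grip, and the first move.

```bash
cat >> h.py <<'E'
def down(a):  # tool z down, tool y at world angle a
    y=np.array([np.cos(a),np.sin(a),0]); z=np.array([0,0,-1.]); return np.c_[np.cross(y,z),y,z]
def tool():
    s=sensors.sense(); w,x,y,z=s['eef_rot']; return np.array(s['tcp_pos']),R.from_quat([x,y,z,w]).as_matrix(),s
def plan(p1,R1,n,p0=None,R0=None):
    if p0 is None: p0,R0,_=tool()
    w=R.from_matrix(R0.T@R1).as_rotvec()/n
    S=sum(R.from_rotvec(w*k).as_matrix() for k in range(n)); dd=np.linalg.solve(S,R0.T@(np.array(p1)-p0))*1000
    print(n,'rows of d',dd.round(2),'w',np.degrees(w).round(3))
E
python3 - <<'E'
from m import *
d=img('top'); c=np.array([ray(d,u,v,.016)[:2] for u,v in [(366,183),(420,174),(438,268),(383,277)]])
print('rack',c.mean(0),np.linalg.norm(c[0]-c[1]),np.linalg.norm(c[1]-c[2]),[np.arctan2(*(a-b)[::-1]) for a,b in((c[0],c[3]),(c[1],c[2]))])
s=img('side'); m=((s['frame'].max(2)<50)*255).astype(np.uint8); m2=m*0; m2[255:290,375:415]=m[255:290,375:415]
v,u=np.nonzero(m2); print('side grip px',u.mean(),v.mean(),'proj',proj(s,[.5268,-.1886,.061]))
plan([.527,-.189,.15],down(np.pi/2+.215),24)
E
```

```text
rack [ 0.51087932 -0.18983721] 0.13195708736958306 0.22864081534882955 [np.float64(0.13853662078038362), np.float64(0.13142965497270734)]
side grip px 395.4375 273.3333333333333 proj [394.27964776 272.18113581]
24 rows of d [-17.32 -30.02   3.38] w [-1.000e-03 -0.000e+00 -1.086e+00]
```

send_rows:
  series:
    - {"dx": -17.3,"dy": -30,"dz": 3.4,"wz": -1.09}
    - {"dx": -17.3,"dy": -30,"dz": 3.4,"wz": -1.09}
    - {"dx": -17.3,"dy": -30,"dz": 3.4,"wz": -1.09}
    - {"dx": -17.3,"dy": -30,"dz": 3.4,"wz": -1.09}
    - {"dx": -17.3,"dy": -30,"dz": 3.4,"wz": -1.09}
    - {"dx": -17.3,"dy": -30,"dz": 3.4,"wz": -1.09}
    - {"dx": -17.3,"dy": -30,"dz": 3.4,"wz": -1.09}
    - {"dx": -17.3,"dy": -30,"dz": 3.4,"wz": -1.09}
  claw: 1
  squeeze: 60

```text
$.series[0]: bad value
```

send_rows:
  series:
    - {"dx": -17.3,"dy": -30,"dz": 3.4,"wz": -1.09}
    - {"dx": -17.3,"dy": -30,"dz": 3.4,"wz": -1.09}
    - {"dx": -17.3,"dy": -30,"dz": 3.4,"wz": -1.09}
    - {"dx": -17.3,"dy": -30,"dz": 3.4,"wz": -1.09}
    - {"dx": -17.3,"dy": -30,"dz": 3.4,"wz": -1.09}
    - {"dx": -17.3,"dy": -30,"dz": 3.4,"wz": -1.09}
    - {"dx": -17.3,"dy": -30,"dz": 3.4,"wz": -1.09}
    - {"dx": -17.3,"dy": -30,"dz": 3.4,"wz": -1.09}

```text
$.series[0]: bad value
```

send_rows:
  series:
    - {"dx": -17.3,"dy": -30,"dz": 3.4,"wz": -1.09}
    - {"dx": -17.3,"dy": -30,"dz": 3.4,"wz": -1.09}
    - {"dx": -17.3,"dy": -30,"dz": 3.4,"wz": -1.09}
    - {"dx": -17.3,"dy": -30,"dz": 3.4,"wz": -1.09}
    - {"dx": -17.3,"dy": -30,"dz": 3.4,"wz": -1.09}
    - {"dx": -17.3,"dy": -30,"dz": 3.4,"wz": -1.09}
    - {"dx": -17.3,"dy": -30,"dz": 3.4,"wz": -1.09}
    - {"dx": -17.3,"dy": -30,"dz": 3.4,"wz": -1.09}

```text
$.series[0]: bad value
```

send_rows:
  series:
    - {"dx": -17.3,"dy": -30,"dz": 3.4,"wx": 0,"wy": 0,"wz": -1.09}
    - {"dx": -17.3,"dy": -30,"dz": 3.4,"wx": 0,"wy": 0,"wz": -1.09}
    - {"dx": -17.3,"dy": -30,"dz": 3.4,"wx": 0,"wy": 0,"wz": -1.09}
    - {"dx": -17.3,"dy": -30,"dz": 3.4,"wx": 0,"wy": 0,"wz": -1.09}
    - {"dx": -17.3,"dy": -30,"dz": 3.4,"wx": 0,"wy": 0,"wz": -1.09}
    - {"dx": -17.3,"dy": -30,"dz": 3.4,"wx": 0,"wy": 0,"wz": -1.09}
    - {"dx": -17.3,"dy": -30,"dz": 3.4,"wx": 0,"wy": 0,"wz": -1.09}
    - {"dx": -17.3,"dy": -30,"dz": 3.4,"wx": 0,"wy": 0,"wz": -1.09}
  claw: 1
  squeeze: 60

```text
t: 1.1
tcp_pos: [0.2257, 0.273, 0.204]
eef_rot: [0.0, 0.043, 0.999, 0.0]
force: [1.3, 0.8, -0.5]
gripper_width: 0.0855
```

send_rows:
  series:
    - {"dx": -17.3,"dy": -30,"dz": 3.4,"wx": 0,"wy": 0,"wz": -1.09}
    - {"dx": -17.3,"dy": -30,"dz": 3.4,"wx": 0,"wy": 0,"wz": -1.09}
    - {"dx": -17.3,"dy": -30,"dz": 3.4,"wx": 0,"wy": 0,"wz": -1.09}
    - {"dx": -17.3,"dy": -30,"dz": 3.4,"wx": 0,"wy": 0,"wz": -1.09}
    - {"dx": -17.3,"dy": -30,"dz": 3.4,"wx": 0,"wy": 0,"wz": -1.09}
    - {"dx": -17.3,"dy": -30,"dz": 3.4,"wx": 0,"wy": 0,"wz": -1.09}
    - {"dx": -17.3,"dy": -30,"dz": 3.4,"wx": 0,"wy": 0,"wz": -1.09}
    - {"dx": -17.3,"dy": -30,"dz": 3.4,"wx": 0,"wy": 0,"wz": -1.09}

```text
t: 1.9
tcp_pos: [0.3592, 0.0301, 0.177]
eef_rot: [0.0, -0.033, 0.999, 0.0]
force: [0.4, 0.9, -0.7]
gripper_width: 0.0853
```

send_rows:
  series:
    - {"dx": -17.3,"dy": -30,"dz": 3.4,"wx": 0,"wy": 0,"wz": -1.09}
    - {"dx": -17.3,"dy": -30,"dz": 3.4,"wx": 0,"wy": 0,"wz": -1.09}
    - {"dx": -17.3,"dy": -30,"dz": 3.4,"wx": 0,"wy": 0,"wz": -1.09}
    - {"dx": -17.3,"dy": -30,"dz": 3.4,"wx": 0,"wy": 0,"wz": -1.09}
    - {"dx": -17.3,"dy": -30,"dz": 3.4,"wx": 0,"wy": 0,"wz": -1.09}
    - {"dx": -17.3,"dy": -30,"dz": 3.4,"wx": 0,"wy": 0,"wz": -1.09}
    - {"dx": -17.3,"dy": -30,"dz": 3.4,"wx": 0,"wy": 0,"wz": -1.09}
    - {"dx": -17.3,"dy": -30,"dz": 3.4,"wx": 0,"wy": 0,"wz": -1.09}

```text
t: 2.7
tcp_pos: [0.5279, -0.1893, 0.1494]
eef_rot: [0.0, -0.108, 0.994, 0.0]
force: [0.2, -0.5, 0.1]
gripper_width: 0.0852
```

```bash
python3 - <<'E'
from h import *
p,r,s=tool(); print(p,s['q'].round(3),s['t'])
plan([.527,-.189,.07],down(np.pi/2+.215),4)
plan([.527,-.189,.018],down(np.pi/2+.215),5,np.array([.527,-.189,.07]),down(np.pi/2+.215))
d=img('top'); cv2.imwrite('pics/t2.png',cv2.resize(d['frame'][130:300,330:500],None,fx=3.5,fy=3.5))
E
```

```text
[ 0.52786169 -0.18932088  0.14939928] [-0.344  0.097  0.029  1.502  0.    -0.562] 2.7
4 rows of d [ 0.19  0.12 19.85] w [0.    0.    0.032]
5 rows of d [ 0.   0.  10.4] w [0. 0. 0.]
```

View pics/t2.png

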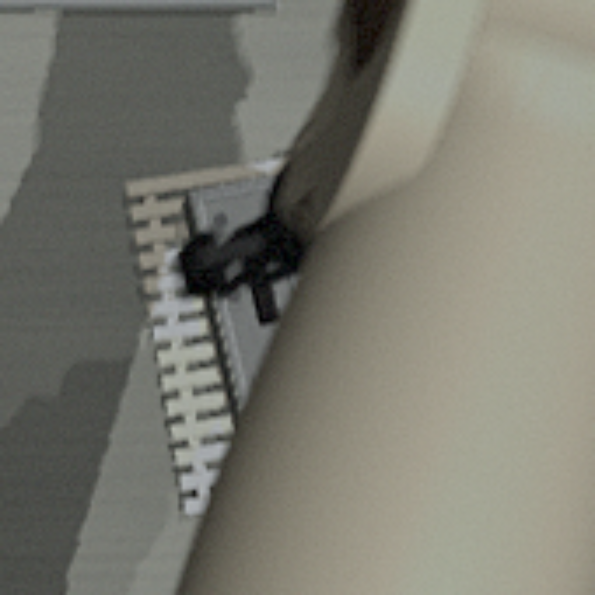

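The picture shows the open gripper straddling the dish, jaws across its width at about (240,260); perspective shifts it up-image. I'm going down.

send_rows:
  series:
    - {"dx": 0.5,"dy": 0,"dz": 20,"wx": 0,"wy": 0,"wz": 0}
    - {"dx": 0.3,"dy": 0.5,"dz": 25,"wx": 0,"wy": 0,"wz": 0}
    - {"dx": 0,"dy": 0,"dz": 25,"wx": 0,"wy": 0,"wz": 0}
    - {"dx": 0,"dy": 0,"dz": 20,"wx": 0,"wy": 0,"wz": 0}
    - {"dx": 0,"dy": 0,"dz": 15,"wx": 0,"wy": 0,"wz": 0}
    - {"dx": 0,"dy": 0,"dz": 15,"wx": 0,"wy": 0,"wz": 0}
    - {"dx": 0,"dy": 0,"dz": 10,"wx": 0,"wy": 0,"wz": 0}
    - {"dx": 0,"dy": 0,"dz": 0,"wx": 0,"wy": 0,"wz": 0}

```text
t: 3.55
tcp_pos: [0.5256, -0.1875, 0.0184]
eef_rot: [-0.001, -0.108, 0.994, 0.0]
force: [-0.4, -0.3, -0.2]
gripper_width: 0.0855
```

send_rows:
  series:
    - {"dx": 0,"dy": 0,"dz": 0,"wx": 0,"wy": 0,"wz": 0}
    - {"dx": 0,"dy": 0,"dz": 0,"wx": 0,"wy": 0,"wz": 0}
    - {"dx": 0,"dy": 0,"dz": 0,"wx": 0,"wy": 0,"wz": 0}
    - {"dx": 0,"dy": 0,"dz": 0,"wx": 0,"wy": 0,"wz": 0}
    - {"dx": 0,"dy": 0,"dz": 0,"wx": 0,"wy": 0,"wz": 0}
    - {"dx": 0,"dy": 0,"dz": 0,"wx": 0,"wy": 0,"wz": 0}
  claw: 0.35

```text
t: 4.15
tcp_pos: [0.5271, -0.1881, 0.0213]
eef_rot: [0.001, -0.108, 0.994, -0.001]
force: [0.1, 0.0, 5.5]
gripper_width: 0.0593
```

send_rows:
  series:
    - {"dx": 0,"dy": 0,"dz": -1,"wx": 0,"wy": 0,"wz": 0}
    - {"dx": 0,"dy": 0,"dz": 0,"wx": 0,"wy": 0,"wz": 0}
    - {"dx": 0,"dy": 0,"dz": 0,"wx": 0,"wy": 0,"wz": 0}
    - {"dx": 0,"dy": 0,"dz": -2,"wx": 0,"wy": 0,"wz": 0}
    - {"dx": 0,"dy": 0,"dz": -4,"wx": 0,"wy": 0,"wz": 0}
    - {"dx": 0,"dy": 0,"dz": -6,"wx": 0,"wy": 0,"wz": 0}
    - {"dx": 0,"dy": 0,"dz": -6,"wx": 0,"wy": 0,"wz": 0}
    - {"dx": 0,"dy": 0,"dz": -4,"wx": 0,"wy": 0,"wz": 0}
  claw: 0
  squeeze: 60

```text
t: 4.95
tcp_pos: [0.5264, -0.1877, 0.0434]
eef_rot: [0.0, -0.108, 0.994, -0.0]
force: [0.5, -0.8, -5.3]
gripper_width: 0.0588
```

```bash
python3 - <<'E'
from h import *
p,r,s=tool(); print(p,s['force'],s['wrist_torque'],s['gripper_width'])
d=img('side'); cv2.imwrite('pics/s3.png',cv2.resize(d['frame'][170:350,280:480],None,fx=3.5,fy=3.3))
E
```

```text
[ 0.52642083 -0.18773533  0.04340956] [ 0.46586359 -0.75574694 -5.34339998] [-0.04169101 -0.04743057 -0.02794702] 0.058832059058441945
```

View pics/s3.png

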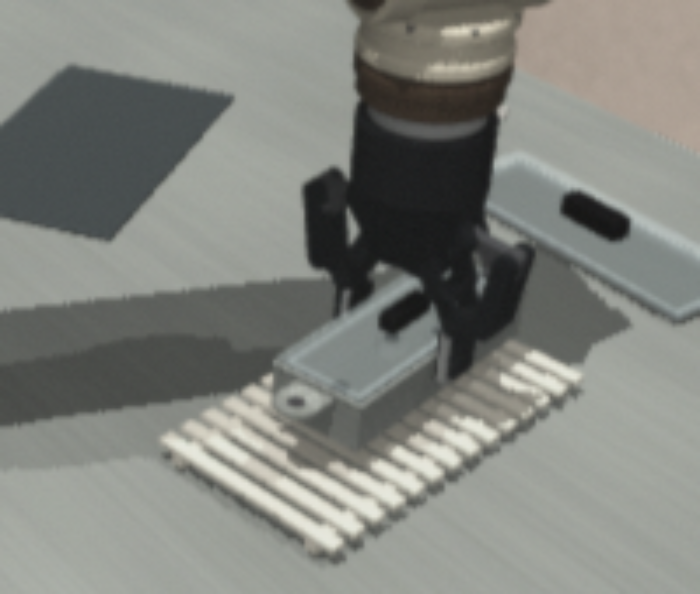

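Dish is lifted level with the lid on, lug at about (295,400) in the crop. Next: lift, then tilt lug down (wy negative, since tool x points to the lug).

send_rows:
  series:
    - {"dx": 0,"dy": 0,"dz": -10,"wx": 0,"wy": 0,"wz": 0}
    - {"dx": 0,"dy": 0,"dz": -16,"wx": 0,"wy": 0,"wz": 0}
    - {"dx": 0,"dy": 0,"dz": -20,"wx": 0,"wy": 0,"wz": 0}
    - {"dx": 0,"dy": 0,"dz": -20,"wx": 0,"wy": 0,"wz": 0}
    - {"dx": 0,"dy": 0,"dz": -20,"wx": 0,"wy": 0,"wz": 0}
    - {"dx": 0,"dy": 0,"dz": -16,"wx": 0,"wy": 0,"wz": 0}
    - {"dx": 0,"dy": 0,"dz": -12,"wx": 0,"wy": 0,"wz": 0}
    - {"dx": 0,"dy": 0,"dz": -6,"wx": 0,"wy": 0,"wz": 0}

```text
t: 5.8
tcp_pos: [0.5265, -0.1878, 0.1641]
eef_rot: [0.001, -0.108, 0.994, -0.0]
force: [0.5, -0.4, -3.9]
gripper_width: 0.0594
```

send_rows:
  series:
    - {"dx": 0,"dy": 0,"dz": 0,"wx": 0,"wy": -2,"wz": 0}
    - {"dx": 0,"dy": 0,"dz": 0,"wx": 0,"wy": -4,"wz": 0}
    - {"dx": 0,"dy": 0,"dz": 0,"wx": 0,"wy": -5,"wz": 0}
    - {"dx": 0,"dy": 0,"dz": 0,"wx": 0,"wy": -5,"wz": 0}
    - {"dx": 0,"dy": 0,"dz": 0,"wx": 0,"wy": -5,"wz": 0}
    - {"dx": 0,"dy": 0,"dz": 0,"wx": 0,"wy": -5,"wz": 0}
    - {"dx": 0,"dy": 0,"dz": 0,"wx": 0,"wy": -4,"wz": 0}
    - {"dx": 0,"dy": 0,"dz": 0,"wx": 0,"wy": -2,"wz": 0}

```text
t: 6.6
tcp_pos: [0.5249, -0.1875, 0.1615]
eef_rot: [0.274, -0.103, 0.956, 0.03]
force: [-0.9, -0.3, -4.7]
gripper_width: 0.0593
```

send_rows:
  series:
    - {"dx": 0,"dy": 0,"dz": 0,"wx": 0,"wy": -2,"wz": 0}
    - {"dx": 0,"dy": 0,"dz": 0,"wx": 0,"wy": 0,"wz": 0}
    - {"dx": 0,"dy": 0,"dz": 0,"wx": 0,"wy": 0,"wz": 0}
    - {"dx": 0,"dy": 0,"dz": 0,"wx": 0,"wy": 0,"wz": 0}
    - {"dx": 0,"dy": 0,"dz": 0,"wx": 0,"wy": 0,"wz": 0}
    - {"dx": 0,"dy": 0,"dz": 0,"wx": 0,"wy": 0,"wz": 0}
    - {"dx": 0,"dy": 0,"dz": 0,"wx": 0,"wy": 0,"wz": 0}
    - {"dx": 0,"dy": 0,"dz": 0,"wx": 0,"wy": 0,"wz": 0}

```text
t: 7.4
tcp_pos: [0.5263, -0.1876, 0.1626]
eef_rot: [0.291, -0.104, 0.951, 0.032]
force: [0.0, 0.3, -4.4]
gripper_width: 0.0593
```

```bash
python3 - <<'E'
from h import *
p,r,s=tool(); print(p,s['q'].round(2),r.round(3).tolist(),s['wrist_torque'],s['gripper_width'])
d=img('side'); e=img('top'); a=cv2.resize(d['frame'][130:330,280:480],None,fx=2,fy=2); b=cv2.resize(e['frame'][130:330,300:500],None,fx=2,fy=2)
cv2.imwrite('pics/s4.png',np.hstack([a,b]))
E
```

```text
[ 0.52630775 -0.18763132  0.16262764] [-0.54 -0.37 -0.48  1.    0.39 -0.66] [[-0.81, -0.215, 0.546], [-0.178, 0.977, 0.12], [-0.559, 0.0, -0.829]] [-0.18669998  0.92413042 -0.0155598 ] 0.0592771752083171
```

View pics/s4.png

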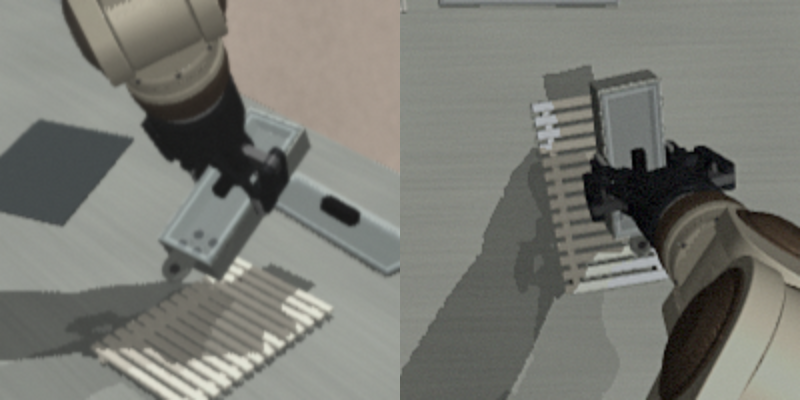

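Four to five nuts show bunched at the lug end (crop about (195-215, 235-247)), none at the far end; the lid is seated. Next: carry to above the mat, still tilted.

```bash
python3 - <<'E'
from h import *
p,r,s=tool()
plan([.5737,.2053,.16],R.from_euler('z',.331).as_matrix()@r,19)
E
```

```text
19 rows of d [-8.14 18.43  5.66] w [-0.558  0.    -0.828]
```

send_rows:
  series:
    - {"dx": -2,"dy": 4.6,"dz": 1.4,"wx": -0.14,"wy": 0,"wz": -0.21}
    - {"dx": -4.1,"dy": 9.2,"dz": 2.8,"wx": -0.28,"wy": 0,"wz": -0.41}
    - {"dx": -6.1,"dy": 13.8,"dz": 4.2,"wx": -0.42,"wy": 0,"wz": -0.62}
    - {"dx": -8.1,"dy": 18.4,"dz": 5.7,"wx": -0.56,"wy": 0,"wz": -0.83}
    - {"dx": -8.1,"dy": 18.4,"dz": 5.7,"wx": -0.56,"wy": 0,"wz": -0.83}
    - {"dx": -8.1,"dy": 18.4,"dz": 5.7,"wx": -0.56,"wy": 0,"wz": -0.83}
    - {"dx": -8.1,"dy": 18.4,"dz": 5.7,"wx": -0.56,"wy": 0,"wz": -0.83}
    - {"dx": -8.1,"dy": 18.4,"dz": 5.7,"wx": -0.56,"wy": 0,"wz": -0.83}

```text
t: 8.3
tcp_pos: [0.557, -0.0538, 0.1616]
eef_rot: [0.288, -0.158, 0.943, 0.048]
force: [-0.4, 1.2, -4.1]
gripper_width: 0.0586
```

send_rows:
  series:
    - {"dx": -8.1,"dy": 18.4,"dz": 5.7,"wx": -0.56,"wy": 0,"wz": -0.83}
    - {"dx": -8.1,"dy": 18.4,"dz": 5.7,"wx": -0.56,"wy": 0,"wz": -0.83}
    - {"dx": -8.1,"dy": 18.4,"dz": 5.7,"wx": -0.56,"wy": 0,"wz": -0.83}
    - {"dx": -8.1,"dy": 18.4,"dz": 5.7,"wx": -0.56,"wy": 0,"wz": -0.83}
    - {"dx": -8.1,"dy": 18.4,"dz": 5.7,"wx": -0.56,"wy": 0,"wz": -0.83}
    - {"dx": -8.1,"dy": 18.4,"dz": 5.7,"wx": -0.56,"wy": 0,"wz": -0.83}
    - {"dx": -8.1,"dy": 18.4,"dz": 5.7,"wx": -0.56,"wy": 0,"wz": -0.83}
    - {"dx": -8.1,"dy": 18.4,"dz": 5.7,"wx": -0.56,"wy": 0,"wz": -0.83}

```text
t: 9.1
tcp_pos: [0.5736, 0.1125, 0.16]
eef_rot: [0.284, -0.223, 0.93, 0.069]
force: [-0.0, -0.5, -3.7]
gripper_width: 0.0589
```

send_rows:
  series:
    - {"dx": -8.1,"dy": 18.4,"dz": 5.7,"wx": -0.56,"wy": 0,"wz": -0.83}
    - {"dx": -8.1,"dy": 18.4,"dz": 5.7,"wx": -0.56,"wy": 0,"wz": -0.83}
    - {"dx": -8.1,"dy": 18.4,"dz": 5.7,"wx": -0.56,"wy": 0,"wz": -0.83}
    - {"dx": -6.1,"dy": 13.8,"dz": 4.2,"wx": -0.42,"wy": 0,"wz": -0.62}
    - {"dx": -4.1,"dy": 9.2,"dz": 2.8,"wx": -0.28,"wy": 0,"wz": -0.41}
    - {"dx": -2,"dy": 4.6,"dz": 1.4,"wx": -0.14,"wy": 0,"wz": -0.21}
    - {"dx": 0,"dy": 0,"dz": 0,"wx": 0,"wy": 0,"wz": 0}

```text
t: 9.8
tcp_pos: [0.573, 0.2051, 0.1592]
eef_rot: [0.281, -0.259, 0.92, 0.079]
force: [0.6, -0.4, -4.5]
gripper_width: 0.0591
```

```bash
python3 - <<'E'
from h import *
p,r,s=tool(); print(p,s['q'].round(2),r.round(3).tolist())
T=down(np.pi/2+.546); print(np.degrees(R.from_matrix(r.T@T).as_rotvec()))
plan([.5737,.2053,.12],T,9)
d=img('side'); cv2.imwrite('pics/s5.png',cv2.resize(d['frame'][80:280,200:400],None,fx=3,fy=3))
E
```

```text
[0.57300852 0.2050694  0.15919821] [ 0.27 -0.35 -0.49  0.85  0.15 -0.23] [[-0.707, -0.522, 0.477], [-0.433, 0.853, 0.292], [-0.559, 0.0, -0.829]]
[ 0.06543882 33.98939475  0.17955352]
9 rows of d [ 1.35 -0.02  4.21] w [0.007 3.777 0.02 ]
```

View pics/s5.png

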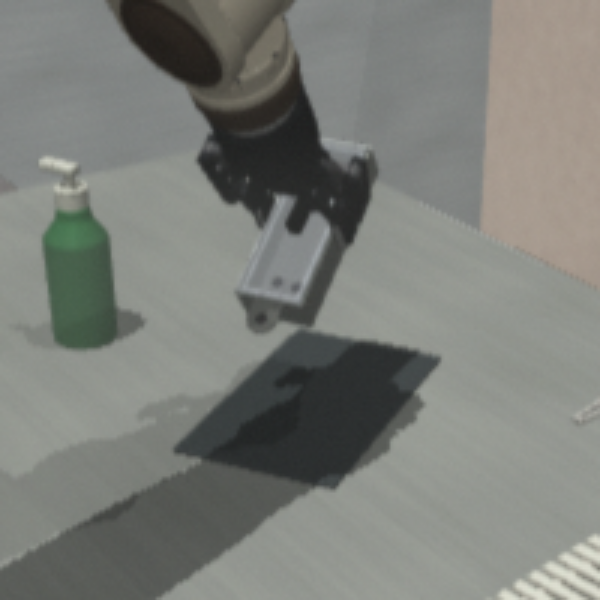

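Over the mat, lid seated, two nuts visible at the lug end (277,282), (295,287), the others hidden by the wall. Now I level it.

send_rows:
  series:
    - {"dx": 0,"dy": 0,"dz": 0,"wx": 0,"wy": 2,"wz": 0}
    - {"dx": 0,"dy": 0,"dz": 0,"wx": 0,"wy": 4,"wz": 0}
    - {"dx": 0,"dy": 0,"dz": 0,"wx": 0,"wy": 5,"wz": 0}
    - {"dx": 0,"dy": 0,"dz": 0,"wx": 0,"wy": 5,"wz": 0}
    - {"dx": 0,"dy": 0,"dz": 0,"wx": 0,"wy": 5,"wz": 0}
    - {"dx": 0,"dy": 0,"dz": 0,"wx": 0,"wy": 5,"wz": 0}
    - {"dx": 0,"dy": 0,"dz": 0,"wx": 0,"wy": 4,"wz": 0}
    - {"dx": 0,"dy": 0,"dz": 0,"wx": 0,"wy": 2,"wz": 0}

```text
t: 10.65
tcp_pos: [0.5743, 0.2044, 0.159]
eef_rot: [0.016, -0.27, 0.963, 0.005]
force: [-0.5, 0.1, -5.5]
gripper_width: 0.0588
```

send_rows:
  series:
    - {"dx": 0,"dy": 0,"dz": 2,"wx": 0,"wy": 1.3,"wz": 0}
    - {"dx": 0,"dy": 0,"dz": 6,"wx": 0,"wy": 0.7,"wz": 0}
    - {"dx": 0,"dy": 0,"dz": 12,"wx": 0,"wy": 0,"wz": 0}
    - {"dx": 0,"dy": 0,"dz": 16,"wx": 0,"wy": 0,"wz": 0}
    - {"dx": 0,"dy": 0,"dz": 16,"wx": 0,"wy": 0,"wz": 0}
    - {"dx": 0,"dy": 0,"dz": 16,"wx": 0,"wy": 0,"wz": 0}
    - {"dx": 0,"dy": 0,"dz": 12,"wx": 0,"wy": 0,"wz": 0}
    - {"dx": 0,"dy": 0,"dz": 8,"wx": 0,"wy": 0,"wz": 0}

```text
t: 11.45
tcp_pos: [0.5726, 0.2044, 0.0699]
eef_rot: [-0.0, -0.271, 0.963, 0.0]
force: [0.3, 0.6, -4.8]
gripper_width: 0.0588
```

send_rows:
  series:
    - {"dx": 0,"dy": 0,"dz": 3,"wx": 0,"wy": 0,"wz": 0}
    - {"dx": 0,"dy": 0,"dz": 0,"wx": 0,"wy": 0,"wz": 0}
    - {"dx": 0,"dy": 0,"dz": 0,"wx": 0,"wy": 0,"wz": 0}

```text
t: 11.75
tcp_pos: [0.5736, 0.2049, 0.069]
eef_rot: [0.001, -0.271, 0.963, 0.0]
force: [0.4, -0.1, -4.1]
gripper_width: 0.0592
```

```bash
python3 - <<'E'
from h import *
p,r,s=tool(); print(p,s['q'].round(2),r.round(4).tolist(),s['force'],s['wrist_torque'])
T=down(np.pi/2+.546); print(np.degrees(R.from_matrix(r.T@T).as_rotvec()))
plan([.5737,.2053,.02],T,5)
d=img('side'); f=d['frame']; e=img('top')
cv2.imwrite('pics/s6.png',np.hstack([cv2.resize(f[140:280,230:370],None,fx=2.8,fy=4),cv2.resize(e['frame'][130:270,170:310],None,fx=2.8,fy=4)]))
E
```

```text
[0.57362897 0.20489217 0.06903892] [ 0.34  0.22  0.02  1.36  0.   -0.21] [[-0.8532, -0.5215, 0.0011], [-0.5215, 0.8532, 0.0005], [-0.0012, -0.0001, -1.0]] [ 0.4300794  -0.14888936 -4.09828243] [ 0.02385279 -0.03684385  0.0330977 ]
[-0.00485552  0.06774898  0.152299  ]
5 rows of d [-0.05  0.06  9.81] w [-0.001  0.014  0.03 ]
```

View pics/s6.png

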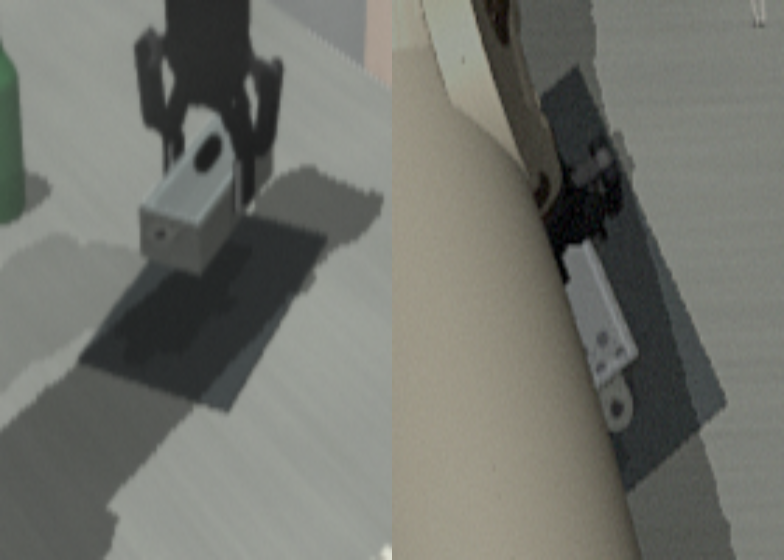

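Level, lid on, nuts at the lug end (top crop about (600-620, 340-365)). Lowering, gently near contact.

send_rows:
  series:
    - {"dx": 0,"dy": 0,"dz": 6,"wx": 0,"wy": 0,"wz": 0}
    - {"dx": 0,"dy": 0,"dz": 12,"wx": 0,"wy": 0,"wz": 0.1}
    - {"dx": 0,"dy": 0,"dz": 14,"wx": 0,"wy": 0,"wz": 0}
    - {"dx": 0,"dy": 0,"dz": 10,"wx": 0,"wy": 0,"wz": 0}
    - {"dx": 0,"dy": 0,"dz": 6,"wx": 0,"wy": 0,"wz": 0}
    - {"dx": 0,"dy": 0,"dz": 4,"wx": 0,"wy": 0,"wz": 0}
    - {"dx": 0,"dy": 0,"dz": 3,"wx": 0,"wy": 0,"wz": 0}
    - {"dx": 0,"dy": 0,"dz": 1.5,"wx": 0,"wy": 0,"wz": 0}

```text
t: 12.65
tcp_pos: [0.5734, 0.2048, 0.0118]
eef_rot: [0.0, -0.27, 0.963, 0.0]
force: [-0.5, -0.6, -4.2]
gripper_width: 0.0589
```

send_rows:
  series:
    - {"dx": 0,"dy": 0,"dz": 1,"wx": 0,"wy": 0,"wz": 0}
    - {"dx": 0,"dy": 0,"dz": 1,"wx": 0,"wy": 0,"wz": 0}
    - {"dx": 0,"dy": 0,"dz": 0,"wx": 0,"wy": 0,"wz": 0}

```text
t: 12.95
tcp_pos: [0.5734, 0.2048, 0.0099]
eef_rot: [0.0, -0.27, 0.963, 0.0]
force: [0.3, -0.5, -4.1]
gripper_width: 0.0592
```

send_rows:
  series:
    - {"dx": 0,"dy": 0,"dz": 0.7,"wx": 0,"wy": 0,"wz": 0}
    - {"dx": 0,"dy": 0,"dz": 0,"wx": 0,"wy": 0,"wz": 0}

```text
t: 13.15
tcp_pos: [0.5734, 0.2048, 0.0094]
eef_rot: [0.0, -0.27, 0.963, 0.0]
force: [0.2, -0.5, -3.0]
gripper_width: 0.0591
```

send_rows:
  series:
    - {"dx": 0,"dy": 0,"dz": 0.5,"wx": 0,"wy": 0,"wz": 0}
    - {"dx": 0,"dy": 0,"dz": 0,"wx": 0,"wy": 0,"wz": 0}

```text
t: 13.35
tcp_pos: [0.5735, 0.2049, 0.0093]
eef_rot: [0.0, -0.27, 0.963, 0.0]
force: [-2.9, -0.8, 3.2]
gripper_width: 0.0588
```

send_rows:
  series:
    - {"dx": 0,"dy": 0,"dz": 0.5,"wx": 0,"wy": 0,"wz": 0}
    - {"dx": 0,"dy": 0,"dz": 0,"wx": 0,"wy": 0,"wz": 0}

```text
t: 13.55
tcp_pos: [0.5735, 0.2048, 0.0093]
eef_rot: [0.0, -0.27, 0.963, 0.0]
force: [-4.3, -1.1, 8.5]
gripper_width: 0.0591
```

send_rows:
  series:
    - {"dx": 0,"dy": 0,"dz": -0.5,"wx": 0,"wy": 0,"wz": 0}
    - {"dx": 0,"dy": 0,"dz": 0,"wx": 0,"wy": 0,"wz": 0}
    - {"dx": 0,"dy": 0,"dz": 0,"wx": 0,"wy": 0,"wz": 0}
  claw: 0.5
  squeeze: 20

```text
t: 13.85
tcp_pos: [0.5734, 0.2048, 0.0085]
eef_rot: [0.0, -0.27, 0.963, 0.0]
force: [-0.2, 0.3, -0.5]
gripper_width: 0.0642
```

send_rows:
  series:
    - {"dx": 0,"dy": 0,"dz": 0,"wx": 0,"wy": 0,"wz": 0}
    - {"dx": 0,"dy": 0,"dz": 0,"wx": 0,"wy": 0,"wz": 0}
    - {"dx": 0,"dy": 0,"dz": 0,"wx": 0,"wy": 0,"wz": 0}
    - {"dx": 0,"dy": 0,"dz": 0,"wx": 0,"wy": 0,"wz": 0}
  claw: 1

```text
t: 14.25
tcp_pos: [0.5733, 0.2048, 0.0086]
eef_rot: [0.0, -0.27, 0.963, 0.0]
force: [0.6, -0.1, -0.7]
gripper_width: 0.0852
```

send_rows:
  series:
    - {"dx": 0,"dy": 0,"dz": -6,"wx": 0,"wy": 0,"wz": 0}
    - {"dx": 0,"dy": 0,"dz": -15,"wx": 0,"wy": 0,"wz": 0}
    - {"dx": 0,"dy": 0,"dz": -25,"wx": 0,"wy": 0,"wz": 0}
    - {"dx": 0,"dy": 0,"dz": -30,"wx": 0,"wy": 0,"wz": 0}
    - {"dx": 0,"dy": 0,"dz": -20,"wx": 0,"wy": 0,"wz": 0}
    - {"dx": 0,"dy": 0,"dz": -10,"wx": 0,"wy": 0,"wz": 0}
    - {"dx": 0,"dy": 0,"dz": 0,"wx": 0,"wy": 0,"wz": 0}

```text
t: 14.95
tcp_pos: [0.5741, 0.205, 0.1168]
eef_rot: [0.002, -0.27, 0.963, 0.0]
force: [0.0, -0.9, -1.0]
gripper_width: 0.0854
```

```bash
python3 - <<'E'
from h import *
p,r,s=tool(); print(p,s['t'],s['gripper_width'])
d=img('side'); f=d['frame']; g=cv2.cvtColor(f,cv2.COLOR_BGR2GRAY)
print('expected grip px',proj(d,[.5735,.2048,.049]), 'lug tip',proj(d,[.5735-.109*np.cos(.546),.2048-.109*np.sin(.546),.034]))
cv2.imwrite('pics/s7.png',cv2.resize(f[100:260,230:390],None,fx=3.7,fy=3.7))
E
```

```text
[0.57409235 0.20504227 0.11680431] 14.95 0.08538124612735193
expected grip px [303.893928   197.73378101] lug tip [285.59361878 221.63902923]
```

View pics/s7.png

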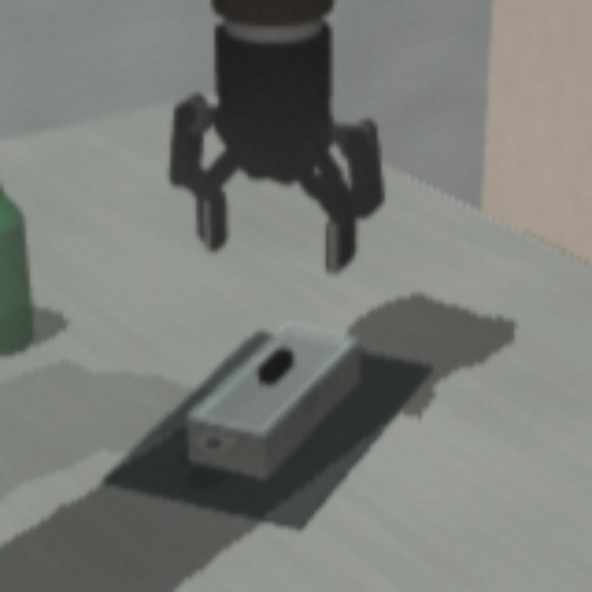

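Dish lies level and lengthwise on the mat, lid seated, its grip at (304.6,198.9) against a predicted (303.9,197.7). I narrow the jaws and go down to the lid's grip.

send_rows:
  series:
    - {"dx": 0,"dy": 0,"dz": 0,"wx": 0,"wy": 0,"wz": 0}
    - {"dx": 0,"dy": 0,"dz": 8,"wx": 0,"wy": -0.2,"wz": 0}
    - {"dx": 0,"dy": 0,"dz": 12,"wx": 0,"wy": 0,"wz": 0}
    - {"dx": 0,"dy": 0,"dz": 12,"wx": 0,"wy": 0,"wz": 0}
    - {"dx": 0,"dy": 0,"dz": 12,"wx": 0,"wy": 0,"wz": 0}
    - {"dx": 0,"dy": 0,"dz": 10,"wx": 0,"wy": 0,"wz": 0}
    - {"dx": 0,"dy": 0,"dz": 8,"wx": 0,"wy": 0,"wz": 0}
    - {"dx": 0,"dy": 0,"dz": 4,"wx": 0,"wy": 0,"wz": 0}
  claw: -0.2

```text
t: 15.8
tcp_pos: [0.5731, 0.2048, 0.0474]
eef_rot: [0.001, -0.27, 0.963, 0.001]
force: [-0.4, -0.2, 0.5]
gripper_width: 0.0343
```

send_rows:
  series:
    - {"dx": 0,"dy": 0,"dz": 4,"wx": 0,"wy": 0,"wz": 0}
    - {"dx": 0,"dy": 0,"dz": 2,"wx": 0,"wy": 0,"wz": 0}
    - {"dx": 0,"dy": 0,"dz": 0,"wx": 0,"wy": 0,"wz": 0}

```text
t: 16.1
tcp_pos: [0.5735, 0.2049, 0.0426]
eef_rot: [0.002, -0.27, 0.963, 0.001]
force: [0.3, -0.3, 0.6]
gripper_width: 0.034
```

```bash
python3 - <<'E'
from h import *
p,r,s=tool(); print(p,s['t'],s['gripper_width'],s['force'],R.from_matrix(down(np.pi/2+.546).T@r).as_rotvec(True))
d=img('side'); f=d['frame']
cv2.imwrite('pics/s8.png',cv2.resize(f[150:240,260:350],None,fx=6.6,fy=6.6))
E
```

```text
[0.57352654 0.2048815  0.04261561] 16.1 0.03396177994297382 [ 0.26549234 -0.27235651  0.63581091] [-0.00622064 -0.20844749 -0.04842043]
```

View pics/s8.png

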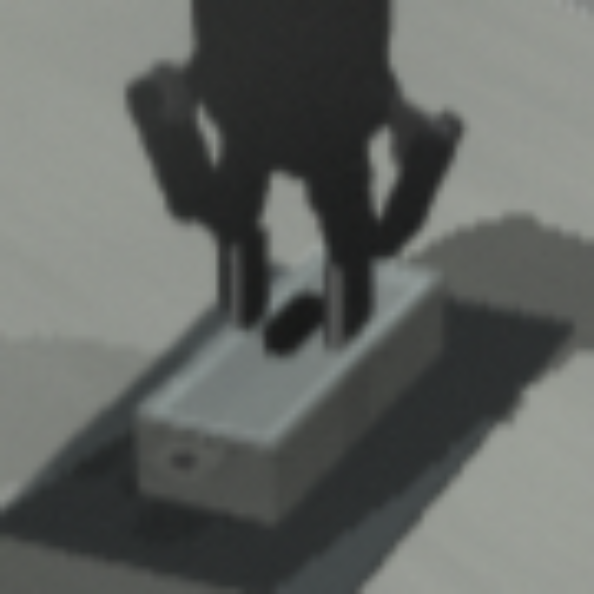

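The fingers straddle the grip centrally (bar at about (295,325), pads at about (245,300) and (340,300)). Closing.

send_rows:
  series:
    - {"dx": 0,"dy": 0,"dz": -1,"wx": 0,"wy": 0.2,"wz": 0}
    - {"dx": 0,"dy": 0,"dz": 0,"wx": 0,"wy": 0,"wz": 0}
    - {"dx": 0,"dy": 0,"dz": 0,"wx": 0,"wy": 0,"wz": 0}
    - {"dx": 0,"dy": 0,"dz": 0,"wx": 0,"wy": 0,"wz": 0}
    - {"dx": 0,"dy": 0,"dz": 0,"wx": 0,"wy": 0,"wz": 0}
  claw: -0.8
  squeeze: 30

```text
t: 16.65
tcp_pos: [0.5738, 0.205, 0.0443]
eef_rot: [0.001, -0.27, 0.963, 0.0]
force: [-0.8, 1.0, 5.5]
gripper_width: 0.0113
```

send_rows:
  series:
    - {"dx": 0,"dy": 0,"dz": 0,"wx": 0,"wy": 0,"wz": 0}
    - {"dx": 0,"dy": 0,"dz": 0,"wx": 0,"wy": 0,"wz": 0}
  claw: -1
  squeeze: 40

```text
t: 16.85
tcp_pos: [0.5739, 0.205, 0.0443]
eef_rot: [0.001, -0.27, 0.963, 0.0]
force: [0.2, -0.5, 4.8]
gripper_width: 0.0107
```

send_rows:
  series:
    - {"dx": 0,"dy": 0,"dz": -1,"wx": 0,"wy": 0,"wz": 0}
    - {"dx": 0,"dy": 0,"dz": -2,"wx": 0,"wy": 0,"wz": 0}
    - {"dx": 0,"dy": 0,"dz": -4,"wx": 0,"wy": 0,"wz": 0}
    - {"dx": 0,"dy": 0,"dz": -6,"wx": 0,"wy": 0,"wz": 0}
    - {"dx": 0,"dy": 0,"dz": -10,"wx": 0,"wy": 0,"wz": 0}
    - {"dx": 0,"dy": 0,"dz": -15,"wx": 0,"wy": 0,"wz": 0}
    - {"dx": 0,"dy": 0,"dz": -20,"wx": 0,"wy": 0,"wz": 0}
    - {"dx": 0,"dy": 0,"dz": -20,"wx": 0,"wy": 0,"wz": 0}

```text
t: 17.65
tcp_pos: [0.5735, 0.2049, 0.1235]
eef_rot: [0.0, -0.27, 0.963, 0.0]
force: [0.3, 0.2, 0.1]
gripper_width: 0.0107
```

send_rows:
  series:
    - {"dx": 0,"dy": 0,"dz": -15,"wx": 0,"wy": 0,"wz": 0}
    - {"dx": 0,"dy": 0,"dz": -10,"wx": 0,"wy": 0,"wz": 0}
    - {"dx": 0,"dy": 0,"dz": 0,"wx": 0,"wy": 0,"wz": 0}

```text
t: 17.95
tcp_pos: [0.5741, 0.2051, 0.1484]
eef_rot: [0.001, -0.27, 0.963, 0.0]
force: [-0.2, 0.5, -0.3]
gripper_width: 0.011
```

```bash
python3 - <<'E'
from h import *
p,r,s=tool(); print(p,s['t'],s['gripper_width'],s['force'])
plan([.511,-.190,.14],down(np.pi/2+.135),19)
d=img('side'); f=d['frame']
cv2.imwrite('pics/s9.png',cv2.resize(f[100:260,230:390],None,fx=3.7,fy=3.7))
E
```

```text
[0.57409277 0.2050839  0.14842308] 17.95 0.010986832706740135 [-0.17462294  0.45266111 -0.28315792]
19 rows of d [ 10.36 -18.51   0.43] w [0.    0.007 1.242]
```

View pics/s9.png

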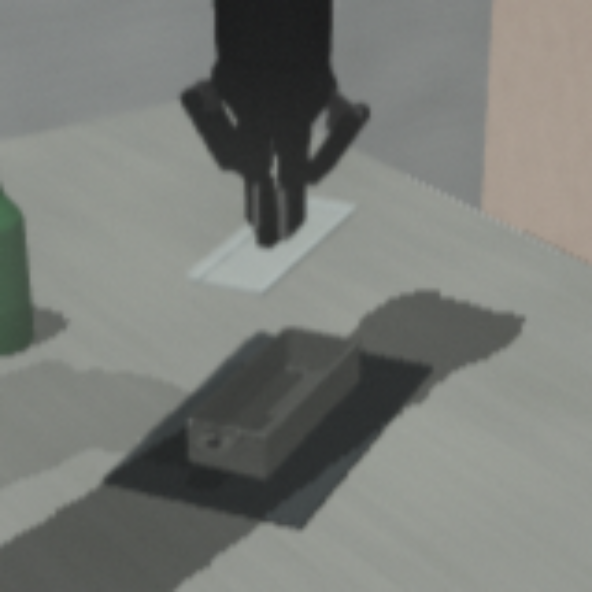

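The lid is held level, clear of the dish, which is undisturbed on the mat. Next: carry it to above the rack.

send_rows:
  series:
    - {"dx": 2.6,"dy": -4.6,"dz": 0.1,"wx": 0,"wy": 0,"wz": 0.31}
    - {"dx": 5.2,"dy": -9.2,"dz": 0.2,"wx": 0,"wy": 0,"wz": 0.62}
    - {"dx": 7.8,"dy": -13.9,"dz": 0.3,"wx": 0,"wy": 0,"wz": 0.93}
    - {"dx": 10.4,"dy": -18.5,"dz": 0.4,"wx": 0,"wy": 0,"wz": 1.24}
    - {"dx": 10.4,"dy": -18.5,"dz": 0.4,"wx": 0,"wy": 0,"wz": 1.24}
    - {"dx": 10.4,"dy": -18.5,"dz": 0.4,"wx": 0,"wy": 0,"wz": 1.24}
    - {"dx": 10.4,"dy": -18.5,"dz": 0.4,"wx": 0,"wy": 0,"wz": 1.24}
    - {"dx": 10.4,"dy": -18.5,"dz": 0.4,"wx": 0,"wy": 0,"wz": 1.24}

```text
t: 18.8
tcp_pos: [0.5694, 0.0649, 0.1436]
eef_rot: [-0.0, -0.2, 0.98, -0.0]
force: [-0.4, -0.0, -0.2]
gripper_width: 0.011
```

send_rows:
  series:
    - {"dx": 10.4,"dy": -18.5,"dz": 0.4,"wx": 0,"wy": 0,"wz": 1.24}
    - {"dx": 10.4,"dy": -18.5,"dz": 0.4,"wx": 0,"wy": 0,"wz": 1.24}
    - {"dx": 10.4,"dy": -18.5,"dz": 0.4,"wx": 0,"wy": 0,"wz": 1.24}
    - {"dx": 10.4,"dy": -18.5,"dz": 0.4,"wx": 0,"wy": 0,"wz": 1.24}
    - {"dx": 10.4,"dy": -18.5,"dz": 0.4,"wx": 0,"wy": 0,"wz": 1.24}
    - {"dx": 10.4,"dy": -18.5,"dz": 0.4,"wx": 0,"wy": 0,"wz": 1.24}
    - {"dx": 10.4,"dy": -18.5,"dz": 0.4,"wx": 0,"wy": 0,"wz": 1.24}
    - {"dx": 10.4,"dy": -18.5,"dz": 0.4,"wx": 0,"wy": 0,"wz": 1.24}

```text
t: 19.6
tcp_pos: [0.5383, -0.1016, 0.1404]
eef_rot: [-0.0, -0.115, 0.993, 0.0]
force: [0.3, 0.5, -0.2]
gripper_width: 0.0107
```

send_rows:
  series:
    - {"dx": 10.4,"dy": -18.5,"dz": 0.4,"wx": 0,"wy": 0,"wz": 1.24}
    - {"dx": 10.4,"dy": -18.5,"dz": 0.4,"wx": 0,"wy": 0,"wz": 1.24}
    - {"dx": 10.4,"dy": -18.5,"dz": 0.4,"wx": 0,"wy": 0,"wz": 1.24}
    - {"dx": 7.8,"dy": -13.9,"dz": 0.3,"wx": 0,"wy": 0,"wz": 0.93}
    - {"dx": 5.2,"dy": -9.2,"dz": 0.2,"wx": 0,"wy": 0,"wz": 0.62}
    - {"dx": 2.6,"dy": -4.6,"dz": 0.1,"wx": 0,"wy": 0,"wz": 0.31}
    - {"dx": 0,"dy": 0,"dz": 0,"wx": 0,"wy": 0,"wz": 0}

```text
t: 20.3
tcp_pos: [0.5091, -0.1907, 0.1389]
eef_rot: [-0.0, -0.067, 0.998, 0.0]
force: [0.2, -0.3, 0.2]
gripper_width: 0.0106
```

```bash
python3 - <<'E'
from h import *
p,r,s=tool(); print(p,s['t'],s['gripper_width'],s['force'],s['q'].round(2))
plan([.511,-.190,.036],down(np.pi/2+.135),8)
d=img('top'); f=d['frame']
cv2.imwrite('pics/t10.png',f)
E
```

```text
[ 0.50913363 -0.19070823  0.13889961] 20.3 0.010637752472931741 [ 0.17139944 -0.31264044  0.23254397] [-0.36  0.06 -0.03  1.48  0.   -0.49]
8 rows of d [-0.24  0.05 12.86] w [ 0.002 -0.    -0.001]
```

send_rows:
  series:
    - {"dx": -1,"dy": 0.4,"dz": 8,"wx": 0,"wy": 0,"wz": 0}
    - {"dx": -1,"dy": 0,"dz": 16,"wx": 0,"wy": 0,"wz": 0}
    - {"dx": 0,"dy": 0,"dz": 20,"wx": 0,"wy": 0,"wz": 0}
    - {"dx": 0,"dy": 0,"dz": 20,"wx": 0,"wy": 0,"wz": 0}
    - {"dx": 0,"dy": 0,"dz": 16,"wx": 0,"wy": 0,"wz": 0}
    - {"dx": 0,"dy": 0,"dz": 12,"wx": 0,"wy": 0,"wz": 0}
    - {"dx": 0,"dy": 0,"dz": 8,"wx": 0,"wy": 0,"wz": 0}
    - {"dx": 0,"dy": 0,"dz": 4,"wx": 0,"wy": 0,"wz": 0}

```text
t: 21.15
tcp_pos: [0.5112, -0.1892, 0.0342]
eef_rot: [-0.0, -0.068, 0.998, 0.0]
force: [0.3, 0.2, -0.6]
gripper_width: 0.0105
```

send_rows:
  series:
    - {"dx": 0,"dy": 0,"dz": 3,"wx": 0,"wy": 0,"wz": 0}
    - {"dx": 0,"dy": 0,"dz": 2,"wx": 0,"wy": 0,"wz": 0}
    - {"dx": 0,"dy": 0,"dz": 1,"wx": 0,"wy": 0,"wz": 0}
    - {"dx": 0,"dy": 0,"dz": 0,"wx": 0,"wy": 0,"wz": 0}

```text
t: 21.55
tcp_pos: [0.5114, -0.1897, 0.0292]
eef_rot: [0.0, -0.068, 0.998, -0.0]
force: [-0.2, -1.1, 0.4]
gripper_width: 0.0106
```

send_rows:
  series:
    - {"dx": 0,"dy": 0,"dz": 1,"wx": 0,"wy": 0,"wz": 0}
    - {"dx": 0,"dy": 0,"dz": 0,"wx": 0,"wy": 0,"wz": 0}

```text
t: 21.75
tcp_pos: [0.5113, -0.1897, 0.028]
eef_rot: [0.0, -0.068, 0.998, 0.0]
force: [0.2, 0.3, -0.7]
gripper_width: 0.0108
```

send_rows:
  series:
    - {"dx": 0,"dy": 0,"dz": 1,"wx": 0,"wy": 0,"wz": 0}
    - {"dx": 0,"dy": 0,"dz": 0,"wx": 0,"wy": 0,"wz": 0}

```text
t: 21.95
tcp_pos: [0.5112, -0.1896, 0.0269]
eef_rot: [-0.0, -0.068, 0.998, 0.0]
force: [-0.9, -0.2, 0.4]
gripper_width: 0.0103
```

send_rows:
  series:
    - {"dx": 0,"dy": 0,"dz": 0.7,"wx": 0,"wy": 0,"wz": 0}
    - {"dx": 0,"dy": 0,"dz": 0,"wx": 0,"wy": 0,"wz": 0}

```text
t: 22.15
tcp_pos: [0.5113, -0.1897, 0.0263]
eef_rot: [0.0, -0.068, 0.998, 0.0]
force: [-1.1, 0.0, 0.3]
gripper_width: 0.0105
```

send_rows:
  series:
    - {"dx": 0,"dy": 0,"dz": 0.5,"wx": 0,"wy": 0,"wz": 0}
    - {"dx": 0,"dy": 0,"dz": 0,"wx": 0,"wy": 0,"wz": 0}

```text
t: 22.35
tcp_pos: [0.5113, -0.1896, 0.0263]
eef_rot: [0.0, -0.068, 0.998, -0.0]
force: [-1.3, 1.1, 5.0]
gripper_width: 0.0111
```

Contact at the expected height (0.0263). Release and retreat.

send_rows:
  series:
    - {"dx": 0,"dy": 0,"dz": -0.4,"wx": 0,"wy": 0,"wz": 0}
    - {"dx": 0,"dy": 0,"dz": 0,"wx": 0,"wy": 0,"wz": 0}
    - {"dx": 0,"dy": 0,"dz": 0,"wx": 0,"wy": 0,"wz": 0}
    - {"dx": 0,"dy": 0,"dz": 0,"wx": 0,"wy": 0,"wz": 0}
  claw: -0.4
  squeeze: 20

```text
t: 22.75
tcp_pos: [0.5113, -0.1896, 0.026]
eef_rot: [-0.0, -0.068, 0.998, 0.0]
force: [-0.2, 0.1, 0.8]
gripper_width: 0.0256
```

send_rows:
  series:
    - {"dx": 0,"dy": 0,"dz": -5,"wx": 0,"wy": 0,"wz": 0}
    - {"dx": 0,"dy": 0,"dz": -15,"wx": 0,"wy": 0,"wz": 0}
    - {"dx": 0,"dy": 0,"dz": -30,"wx": 0,"wy": 0,"wz": 0}
    - {"dx": 0,"dy": 0,"dz": -40,"wx": 0,"wy": 0,"wz": 0}
    - {"dx": 0,"dy": 0,"dz": -40,"wx": 0,"wy": 0,"wz": 0}
    - {"dx": 40,"dy": 0,"dz": -25,"wx": 0,"wy": 0,"wz": 0}
    - {"dx": 40,"dy": 0,"dz": -10,"wx": 0,"wy": 0,"wz": 0}
    - {"dx": 40,"dy": 0,"dz": 0,"wx": 0,"wy": 0,"wz": 0}

```text
t: 23.55
tcp_pos: [0.3918, -0.2061, 0.1943]
eef_rot: [0.002, -0.068, 0.998, -0.001]
force: [-0.6, -0.9, 0.7]
gripper_width: 0.0256
```

send_rows:
  series:
    - {"dx": 0,"dy": -40,"dz": 0,"wx": 0,"wy": 0,"wz": 0}
    - {"dx": 0,"dy": -40,"dz": 0,"wx": 0,"wy": 0,"wz": 0}
    - {"dx": 0,"dy": -40,"dz": 0,"wx": 0,"wy": 0,"wz": 0}
    - {"dx": 0,"dy": -40,"dz": 0,"wx": 0,"wy": 0,"wz": 0}
    - {"dx": 0,"dy": -30,"dz": 0,"wx": 0,"wy": 0,"wz": 0}
    - {"dx": 0,"dy": 0,"dz": 0,"wx": 0,"wy": 0,"wz": 0}

```text
t: 24.15
tcp_pos: [0.418, -0.3971, 0.1913]
eef_rot: [-0.0, -0.066, 0.998, -0.0]
force: [-0.8, 0.5, -0.9]
gripper_width: 0.0255
```

```bash
python3 - <<'E'
from m import *
p,r,s=tool(); print(p,s['t'],s['q'].round(2))
d=img('top'); f=d['frame']; g=cv2.cvtColor(f,cv2.COLOR_BGR2GRAY)
def box(m,u0,v0,u1,v1):
    o=np.zeros_like(m); o[v0:v1,u0:u1]=m[v0:v1,u0:u1]; return o
b=((g<45)*255).astype(np.uint8)
print('lid grip',rect(d,box(b,385,190,435,250),.036,20,1000),'rack .511 -.190 .135')
e=img('side')
A=cv2.resize(f[140:280,170:310],None,fx=2.85,fy=2.85); B=cv2.resize(f[160:300,340:480],None,fx=2.85,fy=2.85)[:,:399]
C=cv2.resize(e['frame'][170:270,240:340],None,fx=2,fy=2); D=cv2.resize(e['frame'][240:340,320:450],None,fx=2,fy=2)
cv2.imwrite('pics/fin.png',np.vstack([np.hstack([A,B]),np.hstack([C,D,np.zeros((200,798-460,3),np.uint8)])]))
E
```

```text
[ 0.41795106 -0.39710368  0.19132437] 24.15 [-0.76  0.14  0.16  1.59 -0.   -0.89]
lid grip [(0.5094, -0.1882, 0.0343, 0.0114, 0.149, array([402., 224.]))] rack .511 -.190 .135
```

View pics/fin.png

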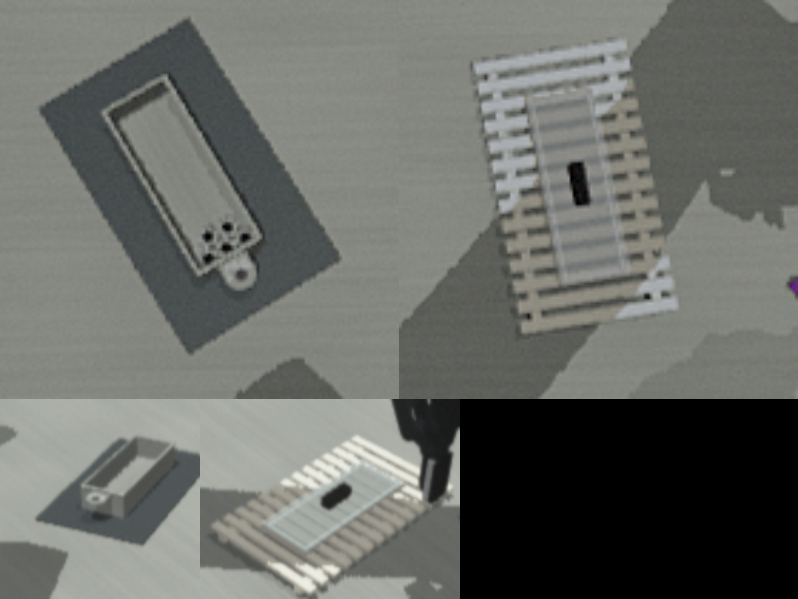

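All five nuts are bunched at the lug end (crop about (208-245, 228-260)) in the open, level dish on the mat. The lid lies flat on the rack, grip up.

```bash
python3 -c "
from station import order; print(order.hand_in())"
```

```text
the job is handed in; nothing more can be done
None
```

The job is done and handed in at about 24 s on the robot's clock, with the gripper clear of everything. Hand-in reported no verdict.

**What I did:** I gripped the dish across its side walls, lifted it off the rack and tilted it 34° lug end down with the lid on. I carried it tilted to the mat, levelled it and set it down gently. I then lifted the lid off by its grip and laid it on the rack.

**Last checks:**
- **Nuts:** all five show together at the lug end of the open dish.
- **Dish:** it stands level and lengthwise, centred on the mat as far as the picture and the arm's position show. I did not measure its final pose separately.
- **Lid:** it lies flat, grip up, with its centre at (0.509, -0.188) and turned 0.149 rad. The rack measured (0.511, -0.190) and 0.135 rad, so it is within about 2 mm and 1°.
- **Bystanders:** I never moved near the bottle, cup or tweezers, but did not check them in the final picture.
- **Forces:** readings stayed below about 10 N throughout.

No check failed or disagreed. The first three move calls were refused because each row needs all six numbers; the arm did not move on those.

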